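# Stow the mandrel in the push-latch drawer

## Robot

A 7-joint arm with a two-finger parallel gripper is mounted at the origin on the work surface. World frame = base frame: x ahead of the robot, y to its left, z up, the work surface at z = 0. Lengths are in m, angles in rad, forces in N, time in s.
With the tool pointing down it reaches from about 0.35 to 0.9 m from the base axis. Payload 7.2 kg.
Tool frame: the origin (TCP) lies at the very end of the fingers, on their centre line; the grasp point (between the pads) lies 19 mm behind it; z points along the fingers, y is the line along which they close (so a half turn about z gives the same grasp; the last joint's range is limited). The gripper opens to 88 mm and grips with 3 to 60 N. Pads are 20 mm wide; open, the fingers measure 115 mm over their backs; the gripper's body (75 mm by 178 mm) begins 61 mm behind the grasp point.
Start: joints at [-1.325, 0.411, -0.013, 1.596, 0.006, 1.134, -0.082], TCP at [0.193, 0.594, 0.223] pointing down, gripper open.
Joint ranges: [-2.95, 2.95], [-0.29, 1.99], [-1.47, 1.44], [0.14, 2.54], [-1.03, 4.17], [0.13, 1.85], [-2.86, 2.86]. Speed limits (rad/s): [2.39, 2.39, 3.01, 3.01, 3.14, 3.14, 3.14].

## Interface

Orientations are given as [roll, pitch, yaw] about the fixed x, y, z axes, in that order (R = Rz(yaw) Ry(pitch) Rx(roll)).
In Python, from station import sense, camera, job gives the robot as it stands.
- The arm moves only by the tool servo_tool, never from a script. Its argument "increments" is a list of rows, each a list of 5 numbers: the shift along the world's x, y, z in units of 300 mm (1.0 is 300 mm), then the turn about the world's z in units of 30 degrees (1.0 is 30 degrees), then the gripper command: -1 is fully open, 1 is shut, values between are in proportion. A call has 1 to 12 rows; each row is the pose to reach, as a shift and turn from the pose commanded when the call began; what a row does not reach only later rows make up. A row lasts 1/12 s, in which the tool goes at most 41.7 mm and 7.16 degrees, less where a joint would pass 70% of its speed; a pose out of reach is approached as far as the arm can. A call with a number of a shift or a turn outside -1 to 1 is refused whole. A call with a gripper value outside its range is refused whole. The fingers move at their own pace and stop on an object; "newtons" is the grip in N (left out, the last holds). Time passes only in rows, so rows that repeat a pose let the fingers close. It gives the time, the measured TCP pose, the force, the opening and the grip force at its end, in the units of the state.
- sense(): the state, without advancing time (a new reading comes with each control period).
- camera(name): name is "side" or "top" or "wrist"; returns a dict with "image" (384x512x3 uint8, blue, green, red), "camera_matrix" (3x3 intrinsics, pixels), "position" and "orientation" of the camera in the world. Camera axes: x right, y down, z forward; pixel columns grow to the right and rows downward; lengths in m; the calibration is good to about 2 mm. A picture is of the moment at which its call begins. There is no depth.
- job.job_done(): hands the job in; it is judged then, once.
The state is a dict: "time_s": time; "joint_pos": joint angles; "dq": joint speeds; "effort": joint torques, N m; "ee_pos": TCP position; "tcp_rot": TCP orientation; "wrist_force": force on the tool from outside, world axes, zero at the start; "torque": the same for the moment, N m; "opening": opening from 0.0 (shut) to 1.0 (fully open); "grip_force": force on a finger pad.
Only numpy, scipy, OpenCV 4.12 (cv2) and the standard library are available. Lean on these libraries where they do the work, as an engineer would, in place of code of your own. Each camera call takes 0.05 s, during which the arm holds its last target. There are 200 camera calls.

## Task

The small handleless drawer opens by a push latch: press its front in gently until the catch lets go and it pops out, lay the wooden-handled steel mandrel flat inside, then push the drawer shut gently until it catches and stays latched. Do not force the front hard against its stop, and leave the pliers, the steel cup and the jar where they are.

Things in the scene. Friction and masses are not known exactly. Their poses are not given: they have to be found in the camera images.
- drawer (a joint): how far the drawer stands out (m): 0 latched (the start), 0.100 popped out (end of travel), negative when pressed in past latched. A spring pushes it outward (9 N at 0, 5 N at 0.100) and a damper (70 N per m/s) slows it, so popping out takes about 2 s. Push-push catch: press in to the stop and let go to release; press from out to the stop and let go to latch at 0.
- cabinet: white cabinet of the drawer, 190 wide, 200 deep, 70 high, fixed; origin at centre of underside, x inward. The catch changes over only at a stop 6 to 23 mm further in than latched: hidden, other each time, and different for the releasing and the latching press. There the push rises from about 10 N by 4 N per mm; 12 to 14 N in all is enough, over 20 N on the drawer spoils the catch.
- drawer_front (a point): centre of the outer face of the drawer's plain wooden front panel (190 wide, 62 high, 12 thick, from 4 to 66 mm above the table; this point at 35 mm). x points inward (the way to push), y along the front, z up. Moves with the drawer. The cabinet's face lies 36 mm behind this point when latched.
- drawer_floor (a point): point on the drawer's inner floor (18 mm above the table), mid-width, 60 mm behind the back of the front panel: middle of the part open from above when the drawer is out (124 by 166 mm inside). Side walls rise 32 mm, the front panel 48 mm above this floor. Axes as drawer_front. With the drawer out, the cabinet's roof begins 64 mm further in than this point.
- mandrel_handle (a point): centre of the mandrel's wooden handle, a square bar 62 long, 20 wide, 20 high, lying on the table (point at 10 mm). x points to the steel tip: the handle ends at 31 mm, then a brass collar 16 mm across and a tapered steel rod run on to 91 mm. Tool 122 long, about 0.12 kg; grasp it by the handle; it fits the open part of the drawer crosswise, along the drawer's y.
- pliers: bystander: loose steel pliers with black handles, 140 long, 55 wide, 12 high, lying on the table; origin at the rivet's underside, x towards the jaws
- pot: bystander: loose open steel cup, 90 across, 65 high, origin at the centre of its underside
- jar: bystander: loose amber glass jar, 60 across, 80 high, origin at the centre of its underside
Things that resemble listed ones, but are neither listed nor needed, are in the scene too. What is meant by the part that bears mandrel_handle is not red, and is the larger of those in its own colour.

How it is judged:
By the outcome, as a careful person would: the job done as asked, in the order asked, and still so for the second after the job is handed in, with the robot touching nothing.
It also fails if it takes over 72 s, if anything falls off the work surface, if the arm or the gripper's body presses on something with over 40 N, if the wrist force passes 120 N, or if a joint passes its speed limit or range.

## Working session

There is one attempt and no reset: what is moved stays moved. The work goes in short steps, Python scripts to look and compute and a tool call to move; the robot and the scene stay as the last step left them, time stands still between calls to the robot, and variables do not carry over. Pictures are saved under pics/ and viewed, at most 10 in all, crops included, and the job is handed in when it is done.

Besides the shell and the picture viewer there is one more tool, called after ">>>" by a JSON object that holds its "method" and its "body", one argument or row to a line. servo_tool: Moves the arm, as the interface text tells. Shifts and turns lie within -1 to 1; 1 stands for 300 mm of shift or 30 degrees of turn. Its arguments: {"type":"object","properties":{"increments":{"type":"array"},"newtons":{"type":"number"}},"required":["increments"]}

```bash
mkdir -p pics; cat > h.py <<'E'
import numpy as np, cv2
from station import sense, camera, job
from scipy.spatial.transform import Rotation as R
def rot(o):
    o=np.array(o,float)
    return o if o.shape==(3,3) else R.from_euler('xyz',o).as_matrix() if o.size==3 else R.from_quat(o).as_matrix()
def ray(c,px,z):
    d=rot(c['orientation'])@np.linalg.solve(c['camera_matrix'],[px[0],px[1],1.]); p=np.array(c['position'])
    return p+d*(z-p[2])/d[2]
E
python3 - <<'E'
from h import *
ims=[]
for n in ['top','side']:
    c=camera(n); cv2.imwrite(f'pics/{n}0.png',c['image']); print(n,c['position'],c['orientation'],c['camera_matrix'])
    np.save(f'{n}0.npy',c,allow_pickle=True)
    ims.append(c['image'])
print(sense())
E
```

```text
top [0.34738918 0.11408388 1.07648192] [-2.92627692  0.00509523 -1.69637886] [[378.45742265   0.         259.90071912]
 [  0.         378.45742265 193.23730297]
 [  0.           0.           1.        ]]
side [1.02350163 1.11189809 1.16685577] [-2.35918871 -0.02011927  2.71441687] [[481.94200903   0.         247.7858138 ]
 [  0.         481.94200903 188.23475562]
 [  0.           0.           1.        ]]
{'time_s': 0.1, 'joint_pos': array([-1.32518476,  0.41183458, -0.01271727,  1.59695984,  0.00560369,
        1.13429419, -0.08222943]), 'dq': array([ 2.74863737e-03, -1.54299031e-03,  7.43639760e-05, -1.42182631e-03,
       -4.85652670e-04,  2.10038544e-03,  6.03132140e-04]), 'effort': array([ 3.38676255e-03, -5.89099932e+01,  6.44245706e-01, -2.91710293e+01,
       -5.37533092e-02,  1.44929951e-02,  5.18500588e-05]), 'ee_pos': array([0.19282269, 0.59403082, 0.22188421]), 'tcp_rot': array([-3.14013608e+00,  1.04288344e-04,  2.82778232e+00]), 'wrist_force': array([-0.00102427,  0.16336461,  0.04162782]), 'torque': array([-0.01007721, -0.02825997,  0.01336057]), 'grip_force': 0.0, 'opening': 1.007840764455681}
```

View pics/top0.png

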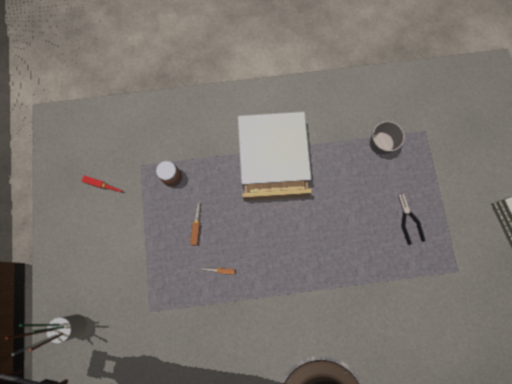

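View pics/side0.png

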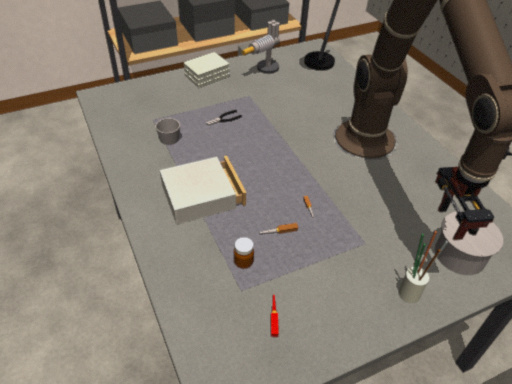

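The top view shows the large orange-handled mandrel at about (195,232) with its tip up at (199,205). A smaller one is at (227,271) and a red one at (95,183). The drawer front runs along (243–311,192), with the cabinet above it, the jar at (168,173), the cup at (388,138) and the pliers at (411,220).

```bash
python3 - <<'E'
from h import *
for n in ['top','side']:
    c=np.load(f'{n}0.npy',allow_pickle=True).item(); hsv=cv2.cvtColor(c['image'],cv2.COLOR_BGR2HSV)
    print(n)
    m=cv2.inRange(hsv,(4,110,60),(30,255,255))
    N,l,st,ce=cv2.connectedComponentsWithStats(m)
    for i in range(1,N):
        if st[i,4]<25: continue
        pts=np.argwhere(l==i)[:,::-1].astype(np.float32)
        z=.066 if st[i,4]>250 else .02
        b=cv2.boxPoints(cv2.minAreaRect(pts))
        print(st[i],ce[i].round(1),'c',ray(c,ce[i],z).round(4)); print(np.array([ray(c,q,z)[:2] for q in b]).round(4).tolist())
    m=cv2.inRange(hsv,(0,0,150),(179,60,255))
    N,l,st,ce=cv2.connectedComponentsWithStats(m)
    for i in range(1,N):
        if st[i,4]<1500: continue
        cn=cv2.findContours((l==i).astype(np.uint8),0,2)[0][0]
        q=cv2.approxPolyDP(cn,5,True)[:,0]
        print('white',st[i],[(p.tolist(),ray(c,p,.07)[:2].round(4).tolist()) for p in q])
c=np.load('top0.npy',allow_pickle=True).item()
cv2.imwrite('pics/crop.png',cv2.resize(c['image'][105:285,155:320],None,fx=4,fy=3.3,interpolation=2)[:600])
E
```

```text
top
[164 174  14   9  29] [171.  179.9] c [0.6488 0.3398 0.02  ]
[[0.648, 0.3601], [0.6641, 0.3213], [0.6522, 0.3163], [0.6362, 0.3551]]
[191 221   9  24 156] [194.7 232.8] c [0.488  0.2855 0.02  ]
[[0.4593, 0.3013], [0.5236, 0.288], [0.519, 0.2693], [0.4547, 0.2829]]
[217 268  18   6  83] [225.5 270.7] c [0.3741 0.2109 0.02  ]
[[0.3728, 0.2354], [0.3853, 0.2329], [0.3748, 0.1868], [0.3624, 0.1895]]
white [ 238  112   73   72 4684] [([304, 112], [0.786, -0.063]), ([238, 116], [0.7979, 0.1253]), ([242, 183], [0.6011, 0.1366]), ([310, 178], [0.5915, -0.0502])]
side
[ 123   15  144   50 1781] [193.2  42.4] c [ 0.3888 -0.8329  0.066 ]
[[0.6626, -1.0898], [-0.0913, -1.1254], [0.0452, -0.7587], [0.7127, -0.7595]]
[279  14  23  19 225] [289.9  25.3] c [-0.149  -0.8928  0.02  ]
[[-0.0634, -0.8788], [-0.2042, -1.0062], [-0.209, -0.8651], [-0.0727, -0.7486]]
[327  21  55  21 516] [354.   30.6] c [-0.364 -0.647  0.066]
[[-0.2286, -0.6899], [-0.5492, -0.6915], [-0.4985, -0.6034], [-0.1891, -0.6054]]
[108  29  11  22 114] [113.1  37.1] c [ 0.7008 -1.1083  0.02  ]
[[0.7087, -1.1949], [0.6726, -1.1
[... 3810 characters left out ...]
265], [1.1382, 0.1991]), ([36, 278], [1.2135, 0.2124]), ([27, 277], [1.235, 0.1995]), ([30, 268], [1.224, 0.1723]), ([18, 262], [1.2515, 0.1385]), ([30, 251], [1.2168, 0.1124]), ([19, 259], [1.2479, 0.129]), ([0, 241], [1.29, 0.0415]), ([0, 295], [1.3054, 0.2295]), ([10, 292], [1.281, 0.2303]), ([12, 282], [1.2731, 0.2001]), ([18, 287], [1.2603, 0.2227]), ([13, 300], [1.2763, 0.2585]), ([0, 300], [1.3067, 0.2452]), ([0, 383], [1.3253, 0.4725]), ([140, 383], [1.0367, 0.6009]), ([123, 381], [1.0707, 0.5807]), ([127, 357], [1.0479, 0.5281]), ([141, 353], [1.015, 0.5318]), ([142, 367], [1.0222, 0.5662]), ([157, 369], [0.9918, 0.585]), ([147, 345], [0.9963, 0.5179]), ([162, 342], [0.961, 0.525])]
```

View pics/crop.png

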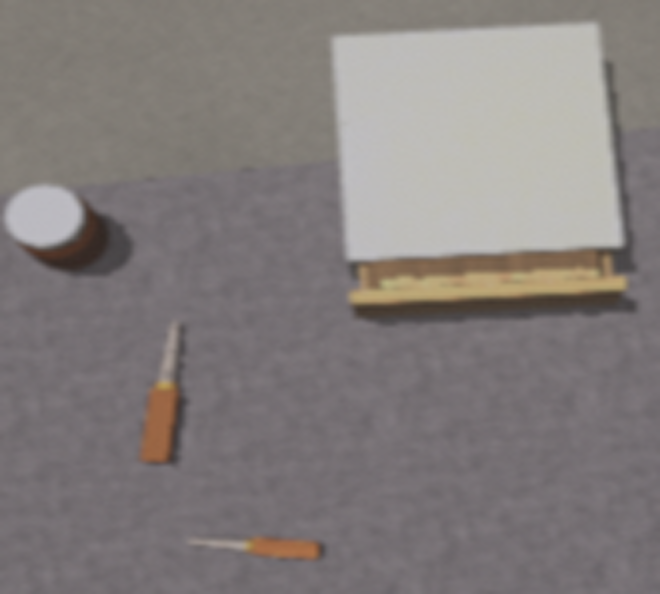

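Two views agree. The cabinet face centre is about (0.5945, 0.0415) with its inward yaw about -0.062, so the front centre is about (0.559, 0.044). The handle is at about (0.489, 0.287) with yaw -0.20. Next I shut the fingers and move in front of the drawer.

>>> {"method": "servo_tool", "body": {
  "increments": [
    [0.05, -0.09, 0, 0.04, 1],
    [0.1, -0.18, 0, 0.08, 1],
    [0.16, -0.28, 0, 0.13, 1],
    [0.22, -0.39, 0, 0.18, 1],
    [0.28, -0.5, 0, 0.24, 1],
    [0.34, -0.61, 0, 0.3, 1],
    [0.39, -0.7, 0, 0.35, 1],
    [0.44, -0.79, 0, 0.4, 1],
    [0.48, -0.86, 0, 0.44, 1],
    [0.51, -0.91, 0, 0.48, 1],
    [0.51, -0.91, 0, 0.48, 1]
  ],
  "newtons": 20
}}

```text
time_s: 1.02
ee_pos: [0.3479, 0.3178, 0.2226]
tcp_rot: [-3.14, 0.001, 3.075]
wrist_force: [0.2, -0.1, -0.8]
opening: 0.205
grip_force: 0.0
```

>>> {"method": "servo_tool", "body": {
  "increments": [
    [0.08, -0.15, 0, 0, 1],
    [0.18, -0.3, 0, 0, 1],
    [0.28, -0.45, 0, 0, 1],
    [0.36, -0.6, -0.03, 0, 1],
    [0.44, -0.75, -0.1, 0, 1],
    [0.5, -0.88, -0.22, 0, 1],
    [0.51, -0.91, -0.36, 0, 1],
    [0.51, -0.91, -0.49, 0, 1],
    [0.51, -0.91, -0.58, 0, 1],
    [0.51, -0.91, -0.62, 0, 1],
    [0.51, -0.91, -0.62, 0, 1]
  ]
}}

```text
time_s: 1.93
ee_pos: [0.495, 0.0468, 0.0303]
tcp_rot: [-3.138, -0.01, 3.077]
wrist_force: [-1.1, -0.0, 0.7]
opening: 0.007
grip_force: 0.0
```

>>> {"method": "servo_tool", "body": {
  "increments": [
    [0.03, -0.002, 0, 0, 1],
    [0.06, -0.004, 0, 0, 1],
    [0.09, -0.006, 0, 0, 1],
    [0.11, -0.007, 0, 0, 1],
    [0.12, -0.008, 0, 0, 1],
    [0.12, -0.008, 0, 0, 1]
  ]
}}

```text
time_s: 2.43
ee_pos: [0.5366, 0.0467, 0.0381]
tcp_rot: [3.141, 0.003, 3.08]
wrist_force: [-0.1, 0.2, 0.3]
opening: 0.003
grip_force: 0.0
```

```bash
python3 - <<'E'
from h import *
c=camera('wrist'); d=camera('side')
cv2.imwrite('pics/w1.png',np.hstack([cv2.resize(c['image'],(400,300)),cv2.resize(d['image'][120:260,130:330],(400,300))])); print(sense()['ee_pos'],sense()['wrist_force'])
E
```

```text
[0.53511528 0.04637298 0.03735825] [-0.81748555  0.24273016  0.5455261 ]
```

View pics/w1.png

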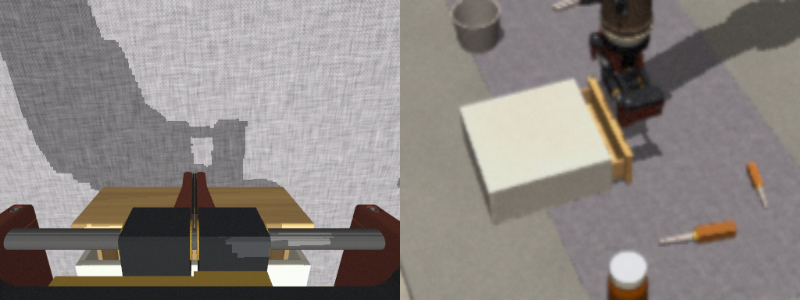

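The fingers (wrist picture, 195,200) are centred just in front of the panel. I'll push slowly and watch the force.

>>> {"method": "servo_tool", "body": {
  "increments": [
    [0.005, 0, 0, 0, 1],
    [0.01, -0.001, 0, 0, 1],
    [0.015, -0.001, 0, 0, 1],
    [0.02, -0.001, 0, 0, 1],
    [0.025, -0.002, 0, 0, 1],
    [0.03, -0.002, 0, 0, 1],
    [0.035, -0.002, 0, 0, 1],
    [0.04, -0.003, 0, 0, 1]
  ]
}}

```text
time_s: 3.2
ee_pos: [0.546, 0.0453, 0.0365]
tcp_rot: [3.142, -0.002, 3.079]
wrist_force: [-6.3, 1.7, 5.1]
opening: 0.003
grip_force: 3.1
```

>>> {"method": "servo_tool", "body": {
  "increments": [
    [0.005, 0, 0, 0, 1],
    [0.01, -0.001, 0, 0, 1],
    [0.01, -0.001, 0, 0, 1]
  ]
}}

```text
time_s: 3.45
ee_pos: [0.5473, 0.0453, 0.0362]
tcp_rot: [3.142, -0.006, 3.08]
wrist_force: [-8.6, 0.8, 7.7]
opening: 0.004
grip_force: 4.5
```

>>> {"method": "servo_tool", "body": {
  "increments": [
    [0.005, 0, 0, 0, 1],
    [0.01, -0.001, 0, 0, 1],
    [0.01, -0.001, 0, 0, 1]
  ]
}}

```text
time_s: 3.7
ee_pos: [0.55, 0.0451, 0.0361]
tcp_rot: [3.141, -0.006, 3.08]
wrist_force: [-9.4, 2.1, 7.5]
opening: 0.005
grip_force: 4.6
```

>>> {"method": "servo_tool", "body": {
  "increments": [
    [0.003, 0, 0.001, 0, 1],
    [0.006, 0, 0.002, 0, 1],
    [0.006, 0, 0.002, 0, 1]
  ]
}}

```text
time_s: 3.95
ee_pos: [0.551, 0.045, 0.0362]
tcp_rot: [-3.141, -0.007, 3.08]
wrist_force: [-8.9, 1.7, 4.2]
opening: 0.005
grip_force: 4.7
```

>>> {"method": "servo_tool", "body": {
  "increments": [
    [0.003, 0, 0, 0, 1],
    [0.006, 0, 0, 0, 1],
    [0.006, 0, 0, 0, 1]
  ]
}}

```text
time_s: 4.2
ee_pos: [0.5528, 0.0449, 0.0362]
tcp_rot: [-3.141, -0.007, 3.08]
wrist_force: [-10.3, 1.6, 2.9]
opening: 0.004
grip_force: 4.7
```

>>> {"method": "servo_tool", "body": {
  "increments": [
    [0.003, 0, 0, 0, 1],
    [0.006, -0.001, 0, 0, 1],
    [0.006, -0.001, 0, 0, 1]
  ]
}}

```text
time_s: 4.45
ee_pos: [0.5546, 0.0448, 0.0362]
tcp_rot: [-3.141, -0.007, 3.08]
wrist_force: [-8.7, 1.3, 2.4]
opening: 0.008
grip_force: 4.8
```

>>> {"method": "servo_tool", "body": {
  "increments": [
    [0.003, 0, 0, 0, 1],
    [0.006, 0, 0, 0, 1],
    [0.006, 0, 0, 0, 1]
  ]
}}

```text
time_s: 4.7
ee_pos: [0.5564, 0.0447, 0.0362]
tcp_rot: [-3.141, -0.008, 3.08]
wrist_force: [-10.7, 0.5, 3.3]
opening: 0.002
grip_force: 4.9
```

>>> {"method": "servo_tool", "body": {
  "increments": [
    [0.003, 0, 0, 0, 1],
    [0.006, -0.001, 0, 0, 1],
    [0.006, -0.001, 0, 0, 1]
  ]
}}

```text
time_s: 4.95
ee_pos: [0.5573, 0.0446, 0.0362]
tcp_rot: [-3.142, -0.009, 3.08]
wrist_force: [-13.0, 2.5, 6.1]
opening: 0.002
grip_force: 6.4
```

>>> {"method": "servo_tool", "body": {
  "increments": [
    [0.001, 0, 0, 0, 1],
    [0.0015, 0, 0, 0, 1]
  ]
}}

```text
time_s: 5.12
ee_pos: [0.5575, 0.0446, 0.0362]
tcp_rot: [-3.142, -0.01, 3.08]
wrist_force: [-14.3, 0.9, 8.3]
opening: 0.008
grip_force: 6.9
```

>>> {"method": "servo_tool", "body": {
  "increments": [
    [-0.06, 0.004, 0, 0, 1],
    [-0.17, 0.01, 0, 0, 1],
    [-0.29, 0.017, 0, 0, 1],
    [-0.4, 0.024, 0.02, 0, 1],
    [-0.46, 0.03, 0.08, 0, 1],
    [-0.5, 0.08, 0.18, -0.05, 1],
    [-0.5, 0.16, 0.28, -0.1, 0],
    [-0.46, 0.27, 0.35, -0.15, -0.3],
    [-0.4, 0.4, 0.38, -0.2, -0.3],
    [-0.34, 0.53, 0.38, -0.24, -0.3],
    [-0.28, 0.66, 0.38, -0.27, -0.3],
    [-0.25, 0.74, 0.38, -0.27, -0.3]
  ]
}}

```text
time_s: 6.12
ee_pos: [0.4887, 0.2699, 0.1519]
tcp_rot: [3.139, 0.002, 2.939]
wrist_force: [0.3, -0.2, -0.1]
opening: 0.419
grip_force: 0.0
```

```bash
python3 - <<'E'
from h import *
s=sense();print(s['ee_pos'],s['tcp_rot'],s['joint_pos'].round(2),s['opening'])
c=camera('wrist'); d=camera('side');np.save('w2.npy',c,allow_pickle=True)
cv2.imwrite('pics/w2.png',np.hstack([cv2.resize(c['image'],(400,300)),cv2.resize(d['image'][120:260,130:330],(400,300))]))
hsv=cv2.cvtColor(c['image'],cv2.COLOR_BGR2HSV)
m=cv2.inRange(hsv,(4,110,60),(20,255,255))
N,l,st,ce=cv2.connectedComponentsWithStats(m)
for i in range(1,N):
    if st[i,4]<300: continue
    pts=np.argwhere(l==i)[:,::-1].astype(np.float32)
    b=cv2.boxPoints(cv2.minAreaRect(pts))
    print(st[i],ce[i].round(1),[ray(c,q,.02)[:2].round(4).tolist() for q in b], ray(c,ce[i],.02).round(4))
E
```

```text
[0.48872553 0.26991227 0.15187998] [3.13912593e+00 1.53693186e-03 2.93854185e+00] [-0.79  0.37  0.26  1.86 -0.12  0.92  0.89] 0.41930426971102985
[148  80  46  15 639] [169.7  87.2] [[0.3755, 0.1879], [0.3626, 0.1921], [0.3719, 0.2372], [0.385, 0.2337]] [0.3737 0.2118 0.02  ]
[252 147  19  55 915] [260.8 173.5] [[0.5134, 0.2698], [0.4512, 0.2841], [0.4555, 0.3026], [0.5181, 0.2896]] [0.4829 0.2867 0.02  ]
[   0  188  157   78 3356] [ 93.9 213.4] [[0.4607, -0.0259], [0.4716, 0.153], [0.5727, 0.1337], [0.5635, -0.0646]] [0.4908 0.0823 0.02  ]
[182 220  36  72 833] [200.9 257.5] [[0.6153, 0.1518], [0.5195, 0.2033], [0.5308, 0.225], [0.6286, 0.1752]] [0.5752 0.192  0.02  ]
[280 220  34  72 843] [295.6 256.9] [[0.5454, 0.2968], [0.5439, 0.3213], [0.6513, 0.3293], [0.6536, 0.3024]] [0.5986 0.3093 0.02  ]
[  0 231  32  56 716] [  7.9 258.5] [[0.4896, -0.0385], [0.4972, -0.0015], [0.5714, -0.0372], [0.5631, -0.077]] [ 0.5271 -0.0473  0.02  ]
[461 262  51  40 504] [491.6 279. ] [[0.6532, 0.5142], [0.6367, 0.525], [0.7064, 0.5914], [0.725, 0.5813]] [0.6831 0.5549 0.02  ]
```

View pics/w2.png

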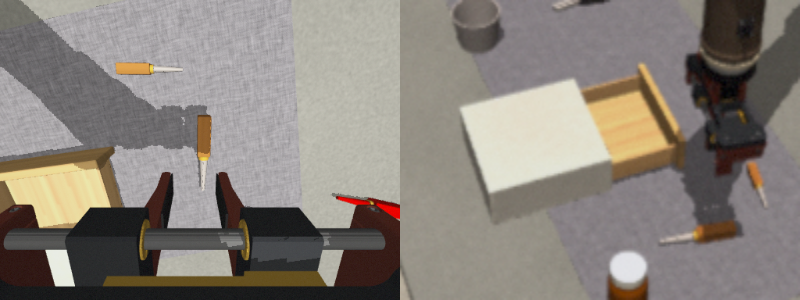

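The drawer is out. The wrist view puts the handle at about (0.486, 0.287) with yaw -0.21, which agrees with the first estimates. I'll descend, check and grip.

>>> {"method": "servo_tool", "body": {
  "increments": [
    [-0.01, 0.055, -0.06, 0, -0.3],
    [-0.01, 0.055, -0.16, 0, -0.3],
    [-0.01, 0.055, -0.27, 0, -0.3],
    [-0.01, 0.055, -0.37, 0, -0.3],
    [-0.01, 0.055, -0.44, 0, -0.3],
    [-0.01, 0.055, -0.48, 0, -0.3],
    [-0.01, 0.055, -0.49, 0, -0.3],
    [-0.01, 0.055, -0.49, 0, -0.3],
    [-0.01, 0.055, -0.49, 0, 0.3],
    [-0.01, 0.055, -0.49, 0, 0.8],
    [-0.01, 0.055, -0.49, 0, 1],
    [-0.01, 0.055, -0.49, 0, 1]
  ],
  "newtons": 25
}}

```text
time_s: 7.22
ee_pos: [0.4849, 0.2829, 0.0053]
tcp_rot: [3.14, 0.001, 2.938]
wrist_force: [0.3, 0.8, -0.2]
opening: 0.383
grip_force: 0.0
```

>>> {"method": "servo_tool", "body": {
  "increments": [
    [0, 0, 0, 0, 1],
    [0, 0, 0, 0, 1],
    [0, 0, 0, 0, 1],
    [0, 0, 0, 0, 1],
    [0, 0, 0.03, 0, 1],
    [0, 0, 0.1, 0, 1],
    [0, 0, 0.2, 0, 1],
    [0, 0, 0.3, 0, 1],
    [0, 0, 0.4, 0, 1],
    [0, 0, 0.45, 0, 1],
    [0, 0, 0.45, 0, 1]
  ]
}}

```text
time_s: 8.13
ee_pos: [0.4862, 0.2833, 0.1433]
tcp_rot: [3.137, 0.004, 2.937]
wrist_force: [0.6, -0.0, -0.5]
opening: 0.229
grip_force: 24.8
```

```bash
python3 - <<'E'
from h import *
s=sense();print(s['ee_pos'],s['tcp_rot'],s['joint_pos'].round(2),s['opening'],s['wrist_force'])
c=camera('wrist'); d=camera('top');np.save('t3.npy',d,allow_pickle=True)
cv2.imwrite('pics/w3.png',np.hstack([cv2.resize(c['image'],(400,300)),cv2.resize(d['image'][105:285,155:335],(400,400))[:300]]))
hsv=cv2.cvtColor(d['image'],cv2.COLOR_BGR2HSV)
m=cv2.inRange(hsv[105:235,230:330],(8,60,60),(30,255,255))
N,l,st,ce=cv2.connectedComponentsWithStats(m)
for i in range(1,N):
    if st[i,4]<100: continue
    pts=np.argwhere(l==i)[:,::-1].astype(np.float32)+[230,105]
    b=cv2.boxPoints(cv2.minAreaRect(pts.astype(np.float32)))
    print(st[i],[(q.round(1).tolist(),ray(d,q,.066)[:2].round(4).tolist()) for q in b])
E
```

```text
[0.48618183 0.28332642 0.14328177] [3.13701355 0.00401267 2.93739207] [-0.81  0.39  0.26  1.86 -0.12  0.91  0.87] 0.22901830301615525 [ 0.61485842 -0.00653226 -0.50692135]
[  14   76   71   54 3285] [([240.89999389648438, 184.5], [0.5982, 0.1401]), ([311.1000061035156, 180.0], [0.5865, -0.0529]), ([314.3999938964844, 230.89999389648438], [0.4465, -0.04]), ([244.1999969482422, 235.5], [0.4581, 0.1475])]
```

View pics/w3.png

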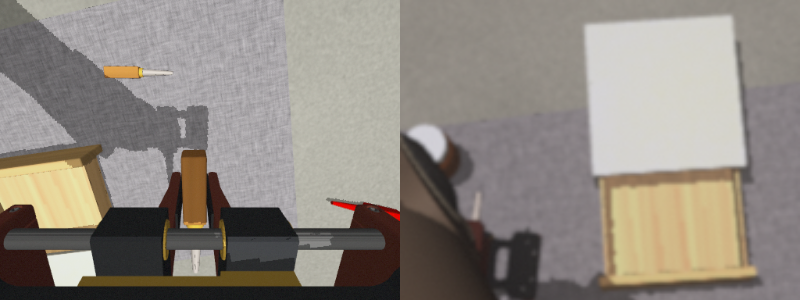

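Grip holds at 20 mm. I'll carry it over the drawer and turn -82° in total.

>>> {"method": "servo_tool", "body": {
  "increments": [
    [0.01, -0.03, 0, -0.1, 1],
    [0.02, -0.07, 0, -0.25, 1],
    [0.03, -0.12, 0, -0.43, 1],
    [0.04, -0.17, 0, -0.62, 1],
    [0.05, -0.23, 0, -0.81, 1],
    [0.05, -0.27, 0, -1.0, 1]
  ]
}}

```text
time_s: 8.73
ee_pos: [0.4988, 0.1991, 0.1374]
tcp_rot: [-3.138, -0.0, 2.408]
wrist_force: [0.2, 0.2, -0.2]
opening: 0.227
grip_force: 24.8
```

>>> {"method": "servo_tool", "body": {
  "increments": [
    [0.01, -0.06, 0, -0.19, 1],
    [0.02, -0.11, 0, -0.38, 1],
    [0.03, -0.16, 0, -0.57, 1],
    [0.04, -0.2, 0, -0.76, 1],
    [0.05, -0.24, 0, -0.9, 1],
    [0.05, -0.25, 0, -1.0, 1]
  ]
}}

```text
time_s: 9.23
ee_pos: [0.5137, 0.1237, 0.1376]
tcp_rot: [-3.139, 0.002, 1.884]
wrist_force: [-0.3, -0.4, -0.4]
opening: 0.229
grip_force: 24.8
```

>>> {"method": "servo_tool", "body": {
  "increments": [
    [0.01, -0.05, 0, -0.18, 1],
    [0.03, -0.1, 0, -0.36, 1],
    [0.04, -0.14, 0, -0.54, 1],
    [0.05, -0.165, -0.05, -0.68, 1],
    [0.05, -0.17, -0.1, -0.727, 1],
    [0.05, -0.17, -0.12, -0.727, 1],
    [0.05, -0.17, -0.12, -0.727, 1]
  ]
}}

```text
time_s: 9.82
ee_pos: [0.5273, 0.0751, 0.1007]
tcp_rot: [-3.137, 0.002, 1.511]
wrist_force: [-0.5, 0.5, -0.4]
opening: 0.227
grip_force: 24.8
```

```bash
python3 - <<'E'
from h import *
s=sense();print(s['ee_pos'],s['tcp_rot'],s['joint_pos'].round(2),s['opening'],s['wrist_force'])
c=camera('wrist'); d=camera('side');np.save('w4.npy',c,allow_pickle=True)
cv2.imwrite('pics/w4.png',np.hstack([cv2.resize(c['image'],(400,300)),cv2.resize(d['image'][120:260,150:350],(400,300))]))
E
```

```text
[0.52734376 0.07508796 0.10067315] [-3.13685644e+00  2.40785829e-03  1.51082037e+00] [-0.7   0.45  0.61  1.97 -0.35  0.82  0.04] 0.2271593412288551 [-0.463079    0.48312708 -0.44344513]
```

View pics/w4.png

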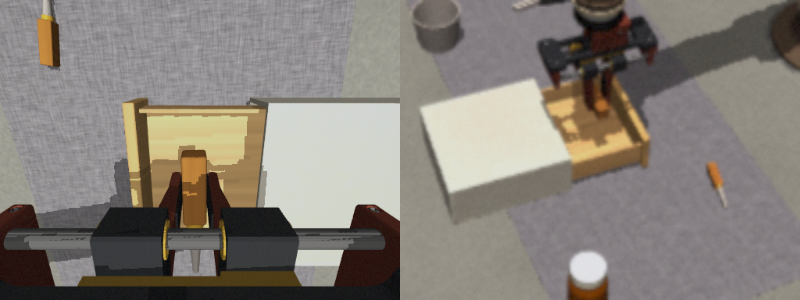

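The mandrel hangs centred over the open drawer, crosswise. Lowering.

>>> {"method": "servo_tool", "body": {
  "increments": [
    [0.005, 0, -0.03, 0, 1],
    [0.005, 0, -0.08, 0, 1],
    [0.005, 0, -0.13, 0, 1],
    [0.005, 0, -0.18, 0, 1],
    [0.005, 0, -0.22, 0, 1],
    [0.005, 0, -0.24, 0, 1],
    [0.005, 0, -0.25, 0, 1],
    [0.005, 0, -0.25, 0, 1]
  ]
}}

```text
time_s: 10.58
ee_pos: [0.5308, 0.0755, 0.0279]
tcp_rot: [-3.141, 0.0, 1.51]
wrist_force: [-1.1, 0.6, -1.3]
opening: 0.225
grip_force: 24.8
```

>>> {"method": "servo_tool", "body": {
  "increments": [
    [0, 0, -0.003, 0, 1],
    [0, 0, -0.005, 0, 1],
    [0, 0, -0.005, 0, 1]
  ]
}}

```text
time_s: 10.83
ee_pos: [0.5312, 0.0756, 0.0272]
tcp_rot: [3.141, -0.0, 1.51]
wrist_force: [-0.5, -0.1, -0.6]
opening: 0.225
grip_force: 24.8
```

>>> {"method": "servo_tool", "body": {
  "increments": [
    [0, 0, -0.005, 0, 1],
    [0, 0, -0.01, 0, 1],
    [0, 0, -0.01, 0, 1]
  ]
}}

```text
time_s: 11.08
ee_pos: [0.5308, 0.0756, 0.0236]
tcp_rot: [-3.142, -0.0, 1.51]
wrist_force: [0.3, -0.1, -0.5]
opening: 0.225
grip_force: 24.8
```

>>> {"method": "servo_tool", "body": {
  "increments": [
    [0, 0, -0.002, 0, 1],
    [0, 0, -0.003, 0, 1],
    [0, 0, -0.003, 0, 1]
  ]
}}

```text
time_s: 11.33
ee_pos: [0.5308, 0.0755, 0.0228]
tcp_rot: [-3.142, 0.0, 1.51]
wrist_force: [-0.1, -0.6, -0.1]
opening: 0.224
grip_force: 24.8
```

>>> {"method": "servo_tool", "body": {
  "increments": [
    [0, 0, 0, 0, 0.5],
    [0, 0, 0, 0, 0.2],
    [0, 0, 0, 0, 0.2],
    [0, 0, 0, 0, 0.2],
    [0, 0, 0.03, 0, 0.2],
    [0, 0, 0.1, 0, 0.2],
    [0, 0, 0.2, 0, 0.2],
    [0, 0, 0.3, 0, 0.2],
    [-0.05, -0.01, 0.38, 0, 0.5],
    [-0.15, -0.03, 0.4, 0, 1],
    [-0.27, -0.05, 0.4, 0, 1],
    [-0.38, -0.07, 0.4, 0, 1]
  ]
}}

```text
time_s: 12.33
ee_pos: [0.4157, 0.0541, 0.1435]
tcp_rot: [3.141, -0.001, 1.51]
wrist_force: [-0.3, -1.0, -0.4]
opening: 0.137
grip_force: 0.0
```

>>> {"method": "servo_tool", "body": {
  "increments": [
    [-0.04, -0.01, -0.02, 0, 1],
    [-0.06, -0.01, -0.07, 0, 1],
    [-0.06, -0.01, -0.16, 0, 1],
    [-0.06, -0.01, -0.25, 0, 1],
    [-0.06, -0.01, -0.32, 0, 1],
    [-0.06, -0.01, -0.35, 0, 1],
    [-0.06, -0.01, -0.35, 0, 1]
  ]
}}

```text
time_s: 12.92
ee_pos: [0.398, 0.051, 0.0369]
tcp_rot: [-3.139, 0.001, 1.509]
wrist_force: [0.5, 0.5, 0.3]
opening: 0.001
grip_force: 0.0
```

```bash
python3 - <<'E'
from h import *
s=sense();print(s['ee_pos'],s['tcp_rot'],s['joint_pos'].round(2),s['opening'],s['wrist_force'])
c=camera('top'); d=camera('side')
cv2.imwrite('pics/w5.png',np.hstack([cv2.resize(c['image'][110:260,220:370],(400,400)),cv2.resize(d['image'][120:270,150:350],(400,400))]))
E
```

```text
[0.39795174 0.05098927 0.03691624] [-3.13906514e+00  1.38235137e-03  1.50942430e+00] [-0.73  0.38  0.58  2.32 -0.4   0.54  0.1 ] 0.001412542110340357 [0.4833906  0.52725871 0.25930015]
```

View pics/w5.png

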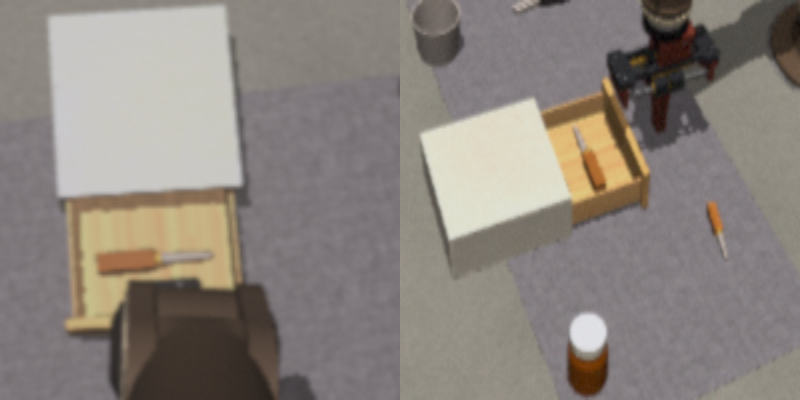

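The mandrel lies flat and crosswise in the drawer. Now I push it shut gently.

>>> {"method": "servo_tool", "body": {
  "increments": [
    [0.03, -0.001, 0, 0, 1],
    [0.06, -0.002, 0, 0, 1],
    [0.09, -0.004, 0, 0, 1],
    [0.105, -0.005, 0, 0, 1],
    [0.113, -0.006, 0, 0, 1],
    [0.12, -0.006, 0, 0, 1],
    [0.127, -0.007, 0, 0, 1],
    [0.134, -0.007, 0, 0, 1],
    [0.141, -0.008, 0, 0, 1],
    [0.148, -0.008, 0, 0, 1],
    [0.155, -0.009, 0, 0, 1],
    [0.162, -0.009, 0, 0, 1]
  ]
}}

```text
time_s: 14.02
ee_pos: [0.4474, 0.0488, 0.0378]
tcp_rot: [-3.141, 0.0, 1.51]
wrist_force: [-4.5, -0.4, 2.2]
opening: 0.006
grip_force: 2.8
```

>>> {"method": "servo_tool", "body": {
  "increments": [
    [0.008, 0, 0, 0, 1],
    [0.016, -0.001, 0, 0, 1],
    [0.024, -0.001, 0, 0, 1],
    [0.032, -0.002, 0, 0, 1],
    [0.04, -0.002, 0, 0, 1],
    [0.048, -0.003, 0, 0, 1],
    [0.056, -0.003, 0, 0, 1],
    [0.064, -0.004, 0, 0, 1],
    [0.072, -0.004, 0, 0, 1],
    [0.08, -0.005, 0, 0, 1],
    [0.088, -0.005, 0, 0, 1],
    [0.096, -0.006, 0, 0, 1]
  ]
}}

```text
time_s: 15.02
ee_pos: [0.474, 0.0472, 0.0376]
tcp_rot: [-3.137, -0.0, 1.51]
wrist_force: [-8.6, 0.7, 8.5]
opening: 0.006
grip_force: 4.6
```

>>> {"method": "servo_tool", "body": {
  "increments": [
    [0.008, 0, 0.001, 0, 1],
    [0.016, -0.001, 0.002, 0, 1],
    [0.024, -0.001, 0.003, 0, 1],
    [0.032, -0.002, 0.003, 0, 1],
    [0.04, -0.002, 0.003, 0, 1],
    [0.048, -0.003, 0.003, 0, 1],
    [0.056, -0.003, 0.003, 0, 1],
    [0.064, -0.004, 0.003, 0, 1],
    [0.072, -0.004, 0.003, 0, 1],
    [0.08, -0.005, 0.003, 0, 1],
    [0.088, -0.005, 0.003, 0, 1],
    [0.096, -0.006, 0.003, 0, 1]
  ]
}}

```text
time_s: 16.02
ee_pos: [0.5014, 0.0455, 0.0377]
tcp_rot: [-3.134, -0.0, 1.51]
wrist_force: [-8.8, 1.7, 2.9]
opening: 0.001
grip_force: 4.8
```

>>> {"method": "servo_tool", "body": {
  "increments": [
    [0.008, 0, 0, 0, 1],
    [0.016, -0.001, 0, 0, 1],
    [0.024, -0.001, 0, 0, 1],
    [0.032, -0.002, 0, 0, 1],
    [0.04, -0.002, 0, 0, 1],
    [0.048, -0.003, 0, 0, 1],
    [0.056, -0.003, 0, 0, 1],
    [0.064, -0.004, 0, 0, 1],
    [0.072, -0.004, 0, 0, 1],
    [0.08, -0.005, 0, 0, 1],
    [0.088, -0.005, 0, 0, 1],
    [0.096, -0.006, 0, 0, 1]
  ]
}}

```text
time_s: 17.02
ee_pos: [0.53, 0.0438, 0.0377]
tcp_rot: [-3.134, -0.0, 1.51]
wrist_force: [-10.0, 1.4, 4.1]
opening: 0.007
grip_force: 5.4
```

>>> {"method": "servo_tool", "body": {
  "increments": [
    [0.005, 0, 0, 0, 1],
    [0.01, -0.001, 0, 0, 1],
    [0.015, -0.001, 0, 0, 1],
    [0.02, -0.001, 0, 0, 1],
    [0.025, -0.002, 0, 0, 1],
    [0.03, -0.002, 0, 0, 1],
    [0.035, -0.002, 0, 0, 1],
    [0.04, -0.002, 0, 0, 1]
  ]
}}

```text
time_s: 17.68
ee_pos: [0.5421, 0.043, 0.0377]
tcp_rot: [-3.134, -0.0, 1.51]
wrist_force: [-9.7, 0.6, 4.2]
opening: 0.004
grip_force: 5.3
```

>>> {"method": "servo_tool", "body": {
  "increments": [
    [0.003, 0, 0, 0, 1],
    [0.006, 0, 0, 0, 1],
    [0.006, 0, 0, 0, 1]
  ]
}}

```text
time_s: 17.93
ee_pos: [0.5443, 0.0429, 0.0378]
tcp_rot: [-3.135, 0.0, 1.51]
wrist_force: [-8.3, 0.1, 3.9]
opening: 0.006
grip_force: 4.6
```

>>> {"method": "servo_tool", "body": {
  "increments": [
    [0.003, 0, 0, 0, 1],
    [0.006, 0, 0, 0, 1],
    [0.006, 0, 0, 0, 1]
  ]
}}

```text
time_s: 18.18
ee_pos: [0.546, 0.0428, 0.0377]
tcp_rot: [-3.135, 0.0, 1.51]
wrist_force: [-8.9, 0.5, 2.8]
opening: 0.008
grip_force: 4.7
```

>>> {"method": "servo_tool", "body": {
  "increments": [
    [0.003, 0, 0, 0, 1],
    [0.006, 0, 0, 0, 1],
    [0.006, 0, 0, 0, 1]
  ]
}}

```text
time_s: 18.43
ee_pos: [0.5478, 0.0427, 0.0378]
tcp_rot: [-3.135, 0.0, 1.51]
wrist_force: [-9.0, -1.2, 3.9]
opening: 0.003
grip_force: 4.7
```

>>> {"method": "servo_tool", "body": {
  "increments": [
    [0.003, 0, 0, 0, 1],
    [0.006, 0, 0, 0, 1],
    [0.006, 0, 0, 0, 1]
  ]
}}

```text
time_s: 18.68
ee_pos: [0.5496, 0.0426, 0.0377]
tcp_rot: [-3.135, 0.0, 1.51]
wrist_force: [-9.5, -0.6, 3.7]
opening: 0.005
grip_force: 4.7
```

>>> {"method": "servo_tool", "body": {
  "increments": [
    [0.003, 0, 0, 0, 1],
    [0.006, 0, 0, 0, 1],
    [0.006, 0, 0, 0, 1]
  ]
}}

```text
time_s: 18.93
ee_pos: [0.5514, 0.0425, 0.0377]
tcp_rot: [-3.135, 0.0, 1.51]
wrist_force: [-9.4, -0.7, 3.2]
opening: 0.005
grip_force: 4.8
```

>>> {"method": "servo_tool", "body": {
  "increments": [
    [0.003, 0, 0, 0, 1],
    [0.006, -0.001, 0, 0, 1],
    [0.006, -0.001, 0, 0, 1]
  ]
}}

```text
time_s: 19.18
ee_pos: [0.5531, 0.0424, 0.0377]
tcp_rot: [-3.134, 0.0, 1.51]
wrist_force: [-9.5, -0.6, 4.0]
opening: 0.005
grip_force: 4.8
```

>>> {"method": "servo_tool", "body": {
  "increments": [
    [0.003, 0, 0, 0, 1],
    [0.006, 0, 0, 0, 1],
    [0.006, 0, 0, 0, 1]
  ]
}}

```text
time_s: 19.43
ee_pos: [0.5549, 0.0423, 0.0377]
tcp_rot: [-3.134, 0.0, 1.51]
wrist_force: [-9.0, -1.2, 4.5]
opening: 0.01
grip_force: 4.9
```

>>> {"method": "servo_tool", "body": {
  "increments": [
    [0.003, 0, 0, 0, 1],
    [0.006, -0.001, 0, 0, 1],
    [0.006, -0.001, 0, 0, 1]
  ]
}}

```text
time_s: 19.68
ee_pos: [0.5567, 0.0422, 0.0377]
tcp_rot: [-3.134, 0.0, 1.51]
wrist_force: [-9.2, -0.1, 3.9]
opening: 0.006
grip_force: 4.9
```

>>> {"method": "servo_tool", "body": {
  "increments": [
    [0.003, 0, 0, 0, 1],
    [0.006, 0, 0, 0, 1],
    [0.006, 0, 0, 0, 1]
  ]
}}

```text
time_s: 19.93
ee_pos: [0.5585, 0.042, 0.0378]
tcp_rot: [-3.134, 0.0, 1.51]
wrist_force: [-9.4, 0.6, 4.1]
opening: 0.005
grip_force: 5.0
```

>>> {"method": "servo_tool", "body": {
  "increments": [
    [0.003, 0, 0, 0, 1],
    [0.006, -0.001, 0, 0, 1],
    [0.006, -0.001, 0, 0, 1]
  ]
}}

```text
time_s: 20.18
ee_pos: [0.5603, 0.0419, 0.0377]
tcp_rot: [-3.134, 0.0, 1.51]
wrist_force: [-10.2, 0.7, 4.4]
opening: 0.006
grip_force: 5.0
```

>>> {"method": "servo_tool", "body": {
  "increments": [
    [0.003, 0, 0, 0, 1],
    [0.006, 0, 0, 0, 1],
    [0.006, 0, 0, 0, 1]
  ]
}}

```text
time_s: 20.43
ee_pos: [0.5621, 0.0418, 0.0378]
tcp_rot: [-3.134, 0.0, 1.51]
wrist_force: [-9.4, 0.0, 3.9]
opening: 0.004
grip_force: 5.0
```

>>> {"method": "servo_tool", "body": {
  "increments": [
    [0.003, 0, 0, 0, 1],
    [0.006, -0.001, 0, 0, 1],
    [0.006, -0.001, 0, 0, 1]
  ]
}}

```text
time_s: 20.68
ee_pos: [0.5638, 0.0417, 0.0377]
tcp_rot: [-3.134, -0.0, 1.51]
wrist_force: [-9.6, 1.8, 4.1]
opening: 0.008
grip_force: 5.2
```

>>> {"method": "servo_tool", "body": {
  "increments": [
    [0.003, 0, 0, 0, 1],
    [0.006, 0, 0, 0, 1],
    [0.006, 0, 0, 0, 1]
  ]
}}

```text
time_s: 20.93
ee_pos: [0.5656, 0.0416, 0.0377]
tcp_rot: [-3.134, 0.0, 1.51]
wrist_force: [-10.4, -1.3, 4.3]
opening: 0.002
grip_force: 5.2
```

>>> {"method": "servo_tool", "body": {
  "increments": [
    [0.003, 0, 0, 0, 1],
    [0.004, 0, 0, 0, 1],
    [0.004, 0, 0, 0, 1]
  ]
}}

```text
time_s: 21.18
ee_pos: [0.5668, 0.0416, 0.0377]
tcp_rot: [-3.134, 0.0, 1.51]
wrist_force: [-10.4, 0.2, 5.2]
opening: 0.001
grip_force: 5.2
```

>>> {"method": "servo_tool", "body": {
  "increments": [
    [0.003, 0, 0, 0, 1],
    [0.004, 0, 0, 0, 1],
    [0.004, 0, 0, 0, 1]
  ]
}}

```text
time_s: 21.43
ee_pos: [0.5678, 0.0415, 0.0377]
tcp_rot: [-3.134, 0.0, 1.51]
wrist_force: [-10.2, 0.1, 6.1]
opening: 0.005
grip_force: 5.7
```

>>> {"method": "servo_tool", "body": {
  "increments": [
    [0.002, 0, 0, 0, 1],
    [0.003, 0, 0, 0, 1],
    [0.003, 0, 0, 0, 1]
  ]
}}

```text
time_s: 21.68
ee_pos: [0.5683, 0.0415, 0.0377]
tcp_rot: [-3.133, 0.0, 1.51]
wrist_force: [-11.9, 0.5, 6.8]
opening: 0.007
grip_force: 6.3
```

>>> {"method": "servo_tool", "body": {
  "increments": [
    [0.0015, 0, 0, 0, 1],
    [0.003, 0, 0, 0, 1],
    [0.003, 0, 0, 0, 1]
  ]
}}

```text
time_s: 21.93
ee_pos: [0.5688, 0.0414, 0.0377]
tcp_rot: [-3.132, 0.0, 1.51]
wrist_force: [-12.5, -0.3, 7.4]
opening: 0.005
grip_force: 7.1
```

The stop is reached at about 13 N. Let go and back off.

>>> {"method": "servo_tool", "body": {
  "increments": [
    [-0.03, 0.002, 0, 0, 1],
    [-0.1, 0.006, 0, 0, 1],
    [-0.2, 0.012, 0, 0, 1],
    [-0.3, 0.018, 0, 0, 1],
    [-0.4, 0.024, 0, 0, 1],
    [-0.48, 0.03, 0.02, 0, 1],
    [-0.5, 0.03, 0.1, 0, 1],
    [-0.5, 0.03, 0.2, 0, 1],
    [-0.5, 0.03, 0.3, 0, 1],
    [-0.5, 0.03, 0.4, 0, 1],
    [-0.5, 0.03, 0.45, 0, 1],
    [-0.5, 0.03, 0.45, 0, 1]
  ]
}}

```text
time_s: 22.93
ee_pos: [0.4256, 0.0511, 0.1768]
tcp_rot: [3.136, -0.004, 1.51]
wrist_force: [-0.1, -0.8, -0.2]
opening: 0.008
grip_force: 0.0
```

>>> {"method": "servo_tool", "body": {
  "increments": [
    [0, 0, 0, 0, 1],
    [0, 0, 0, 0, 1],
    [0, 0, 0, 0, 1],
    [0, 0, 0, 0, 1],
    [0, 0, 0, 0, 1],
    [0, 0, 0, 0, 1],
    [0, 0, 0, 0, 1],
    [0, 0, 0, 0, 1],
    [0, 0, 0, 0, 1],
    [0, 0, 0, 0, 1],
    [0, 0, 0, 0, 1],
    [0, 0, 0, 0, 1]
  ]
}}

```text
time_s: 23.93
ee_pos: [0.4235, 0.0506, 0.1738]
tcp_rot: [3.142, -0.0, 1.51]
wrist_force: [-0.0, 0.8, -1.7]
opening: 0.006
grip_force: 0.0
```

```bash
python3 - <<'E'
from h import *
c=camera('side'); a=np.load('side0.npy',allow_pickle=True).item()['image']
cv2.imwrite('pics/w6.png',np.hstack([cv2.resize(i[90:290,130:350],(400,364)) for i in (a,c['image'])]))
E
```

```text
(no output)
```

View pics/w6.png

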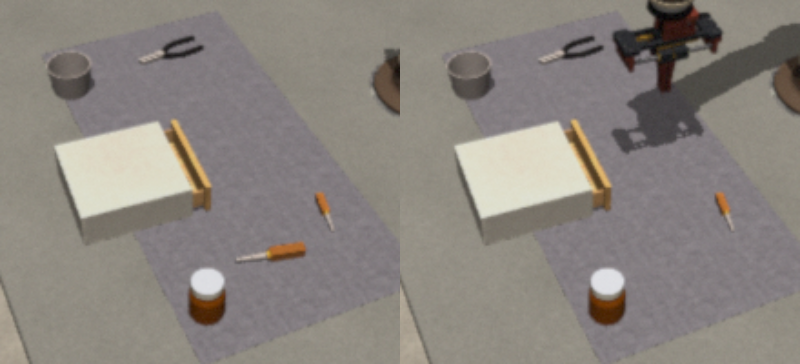

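The drawer sits latched exactly as at the start, with its front at about (590,165) on the right. The mandrel is inside, and the pliers, cup and jar have not moved.

```bash
python3 -c "
from station import job; print(job.job_done())"
```

```text
the job is handed in; nothing more can be done
None
```

The job is handed in at about 24 s: the mandrel was laid flat in the drawer, which is shut and latched after presses of about 14 N to release and 13 N to latch, and the pliers, cup and jar are where they started.

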